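# Unlatch the citrus slicer's pusher and latch it open for loading

### The arm

A 6-joint arm with a two-finger parallel gripper is mounted at the origin on the work surface. World frame = base frame: x ahead of the robot, y to its left, z up, the work surface at z = 0. Lengths are in m, angles in rad, forces in N, time in s.
With the tool pointing down it reaches from about 0.275 to 0.75 m from the base axis. Payload 10.2 kg.
Tool frame: the origin (TCP) lies on the mounting face of the last link; the fingertips stand 173 mm ahead of it and the grasp point (between the pads) lies 155 mm ahead of it; x points along the fingers, y is the direction in which the jaws open and shut, and the axes are right-handed (so a half turn about x gives the same grasp; the last joint's range is limited). The gripper opens to 85 mm and grips with 20 to 120 N. Pads are 22 mm wide; open, the fingers measure 114 mm over their backs; the gripper's body (76 mm by 85 mm) begins 54 mm behind the grasp point. The pads swing forward as they close: fully open they stand 13 mm farther back than shut.
Start: joints at [1.032, 0.313, 1.498, -0, 1.331, -0.223], TCP at [0.163, 0.499, 0.405] pointing down, gripper open.
Joint ranges: [-2.94, 2.94], [-0.97, 2.17], [0.19, 2.56], [-1.23, 4.37], [0.02, 3.11], [-2.88, 2.88]. Speed limits (rad/s): [2.39, 2.39, 3.01, 3.14, 3.14, 3.14].

### API

Orientations are given as [roll, pitch, yaw] about the fixed x, y, z axes, in that order (R = Rz(yaw) Ry(pitch) Rx(roll)).
In Python, from bench import monitor, viewer, workorder gives the robot as it stands.
- The arm moves only by the tool step_arm, never from a script. Its argument "plan" is a list of rows, each an object with "travel": the shift along the tool's x, y, z in units of 50 mm (1.0 is 50 mm), a list of three; "delta_rot": the turn, a rotation vector about the tool's x, y, z in units of 6 degrees (1.0 is 6 degrees), a list of three; "hand": the opening, from -1 (shut) to 1 (fully open). A call has 1 to 8 rows; each row is the pose to reach, as a shift and turn from the pose commanded when the call began, along the tool's axes at that moment; what a row does not reach only later rows make up. A row lasts 1/10 s, in which the tool goes at most 50 mm and 8.59 degrees, less where a joint would pass 70% of its speed; a pose out of reach is approached as far as the arm can. A call with a gripper value outside its range is refused whole. The fingers move at their own pace and stop on an object; the grip force is fixed at half the most. Time passes only in rows, so rows that repeat a pose let the fingers close. It gives the time, the measured TCP pose, the force and the opening at its end, in the units of the state.
- monitor.get_state(): the state, without advancing time (a new reading comes with each control period).
- viewer.get_image(name): name is "scene" or "top" or "wrist"; returns the picture (420x560x3 uint8, red, green, blue); there is no depth.
- viewer.calibration(name): a dict with "mtx" (3x3 intrinsics, pixels), "world_from_camera" (4x4, takes a point from camera to world coordinates); the wrist camera has in their place "mount" (4x4, takes a point from camera to tool coordinates, whose origin is the TCP and whose axes are the tool frame's). Camera axes: x right, y up, looking along -z (the intrinsics and any distortion apply to the point x, -y, -z); pixel columns grow to the right and rows downward; lengths in m; the calibration is good to about 2 mm. A picture is of the moment at which its call begins: read the wrist's pose just before it. calibration takes no time and is no camera call.
- workorder.sign_off(): hands the job in, once; it reports no verdict.
The state is a dict: "time": time; "joint_pos": joint angles; "dq": joint speeds; "joint_torque": joint torques, N m; "tcp_pos": TCP position; "tool_rot": TCP orientation; "ft_force": force on the tool from outside, world axes, zero at the start; "moment": the same for the moment, N m; "finger_gap": finger opening in m.
Only numpy, scipy, OpenCV 4.12 (cv2) and the standard library are available. Lean on these libraries where they do the work, as an engineer would, in place of code of your own. Each camera call takes 0.05 s, during which the arm holds its last target. There are 200 camera calls.

### The job

Open the citrus slicer for loading: squeeze the red latch towards the black grip to free the pusher, slide the pusher back from the blades, and leave it locked in the loading notch, with the latch sprung fully out by itself and the pusher held there. The loading notch has to be found by feel; leave the food and tools around the slicer where they are.

Things in the scene. Friction and masses are not known exactly. Their poses are not given: they have to be found in the camera images.
- slicer: citrus slicer, fixed to the worktop: white and aluminium trough 170 mm wide (its x), 370 mm long (its y). Origin on the worktop under its middle, z up, yaw within +-0.35 rad. A frame of upright blades, 132 mm high, stands at its -y end (y = -127 to -153 mm); the pusher slides along y. Apart from the two grip bars nothing on it is over 135 mm high: keep fingertips above that
- rack (a point): on the slicer: the middle of the parking notch, 129 mm high, in the rack along the -x wall (x = -74 to -62 mm). From here towards +y: smooth dark steel, then a brass catch plate (two pieces, top 131 mm) whose gap is the one loading notch. The plate is adjustable: its notch lies anywhere from 108 to 132 mm from here, not reported, to be felt or seen. Notches 11 mm wide, pin 8 mm
- pusher (a joint): travel of the pusher carriage along the slicer's +y, in m: about 0 parked at the blades (held by the latch, 1.5 mm play either way), end stop at 0.150. Slides with 2 to 4 N when free. It carries the black bar and the latch; their heights and slicer x do not change with travel
- black_bar (a point): moves with the pusher: centre of the top of the black fixed grip bar, 180 mm high; upright bar 14 mm thick (slicer x = +12 to +26 mm), 56 mm long along y, standing on the carriage deck (116 mm high). Fingers can come down beside it or at its ends, 28 mm along y from here
- latch (a joint): the latch slide on the pusher, in m along the slicer's +x: 0 = sprung out, pin in a notch, pusher held; 0.010 = squeezed in. Spring 6 N out, 8.5 N in. Pin clear of the notch from 0.0065. Let go on the smooth rack it reads about 0.006, the pin rubs lightly and the pusher still slides; over the notch it snaps out to 0 and the pusher stops dead
- latch_bar (a point): moves with the latch: centre of the top of its red upright bar, 180 mm high, 14 mm thick, 56 mm long along y; at slicer x = -26 to -12 mm when out, parallel to the black bar. Over both bars: 52 mm with the latch out, 42 mm squeezed in (a grip of 20 to 30 N does it)
- handle (a point): moves with the pusher: top of the handle, 180 mm high, on the slicer's centre line (x = 0) at the middle of the bars' length; midway between the two bars when the latch is out
- lemon_near: half a lemon lying cut face down, 54 mm across, 34 mm high, yellow; origin at the centre of its underside; bystander, leave it alone
- lemon_far: half a lemon lying cut face down, 54 mm across, 34 mm high, yellow; origin at the centre of its underside; bystander, leave it alone
- tart_a: baked tart case, 86 mm across, 22 mm high, origin at the centre of its underside; bystander
- tart_b: baked tart case, 86 mm across, 22 mm high, origin at the centre of its underside; bystander
- rolling_pin: wooden rolling pin, 54 mm thick, 420 mm long along its y, origin under its middle; bystander
- spoon: steel serving spoon lying along its x, 190 mm long, 45 mm wide, origin under its middle; bystander
- knife: kitchen knife lying along its x, 290 mm long, origin near its middle; bystander

How it is judged:
By the outcome, as a careful person would: the job done as asked, in the order asked, and still so for the second after the job is handed in, with the robot touching nothing.
It also fails if it takes over 48 s, if anything falls off the work surface, if the arm or the gripper's body presses on something with over 40 N, if the wrist force passes 120 N, or if a joint passes its speed limit or range.

## Working session

There is one attempt and no reset: what is moved stays moved. The work goes in short steps, Python scripts to look and compute and a tool call to move; the robot and the scene stay as the last step left them, time stands still between calls to the robot, and variables do not carry over. Pictures are saved under pics/ and viewed, about 8 in all and at most 12, crops included, and the job is handed in when it is done.

Besides the shell and the picture viewer there is one more tool, called after "Call:" by a JSON object that holds its "name" and its "arguments", one argument or row to a line. step_arm: Moves the arm, as the interface text tells. Its arguments: {"type":"object","properties":{"plan":{"type":"array","items":{"type":"object","properties":{"travel":{"type":"array","items":{"type":"number"}},"delta_rot":{"type":"array","items":{"type":"number"}},"hand":{"type":"number"}}}}},"required":["plan"]}

```bash
mkdir -p pics
python3 - <<'E'
from bench import monitor, viewer
import cv2,numpy as np
print(monitor.get_state())
for n in("top","scene"):
    im=viewer.get_image(n); cv2.imwrite(f"pics/{n}0.png",im[:,:,::-1])
for n in("top","scene","wrist"): print(n,viewer.calibration(n))
E
```

```text
{'time': 0.0, 'joint_pos': array([ 1.03164052e+00,  3.13435141e-01,  1.49847395e+00,  3.86092345e-06,
        1.33098444e+00, -2.23410460e-01]), 'dq': array([ 0.00135444,  0.0006234 ,  0.00075123,  0.00027696, -0.00053995,
        0.00080149]), 'joint_torque': array([ 2.97016859e-04, -4.12268937e+01, -2.59743226e+01, -1.73308385e-04,
        3.99286626e-03, -3.21708023e-05]), 'tcp_pos': array([0.16301716, 0.49899959, 0.40412865]), 'tool_rot': array([-1.79708886,  1.56949544, -2.11283512]), 'ft_force': array([-0.87670272,  0.20264698,  1.21130131]), 'moment': array([-0.07159572,  0.03223826,  0.03629622]), 'finger_gap': 0.08529753546226727}
top {'mtx': array([[526.01143648,   0.        , 271.11954651],
       [  0.        , 526.01143648, 206.16961959],
       [  0.        ,   0.        ,   1.        ]]), 'world_from_camera': array([[-0.02276063,  0.98051916, -0.19510033,  0.13841478],
       [-0.99947731, -0.02679851, -0.0180816 , -0.00390356],
       [-0.02295776,  0.19458681,  0.9806166 ,  1.71203484],
       [ 0.        ,  0.        ,  0.        ,  1.        ]])}
scene {'mtx': arra
[... 237 characters left out ...]
   [ 0.6174627 , -0.59599315,  0.51335365,  0.82316206],
       [-0.01618921,  0.6428564 ,  0.76581562,  1.31892892],
       [ 0.        ,  0.        ,  0.        ,  1.        ]])}
wrist {'mtx': array([[328.73033429,   0.        , 280.57706272],
       [  0.        , 328.73033429, 211.70452576],
       [  0.        ,   0.        ,   1.        ]]), 'mount': array([[-3.04209286e-05,  3.26558024e-01, -9.45177156e-01,
         2.96670349e-02],
       [ 9.99999744e-01,  6.85272054e-04,  2.04575583e-04,
         4.55488294e-04],
       [ 7.14509289e-04, -9.45176908e-01, -3.26557961e-01,
        -8.32952741e-02],
       [ 0.00000000e+00,  0.00000000e+00,  0.00000000e+00,
         1.00000000e+00]])}
```

View pics/top0.png

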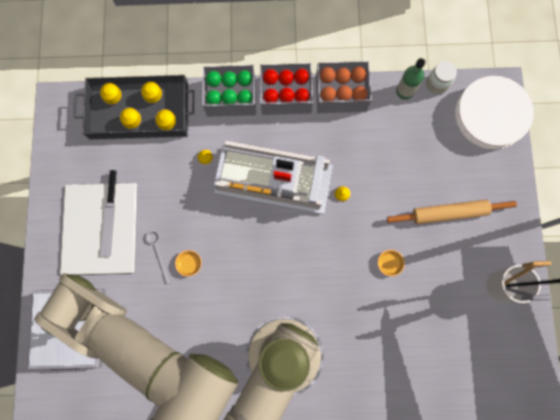

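View pics/scene0.png

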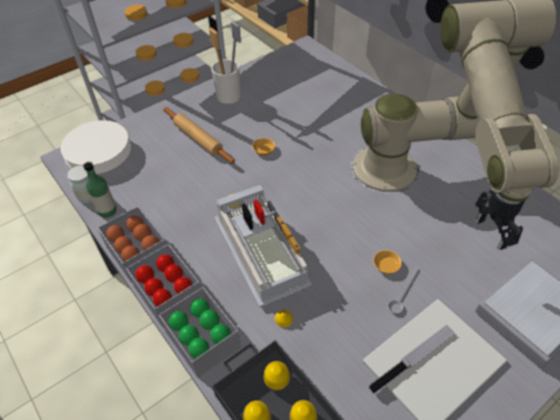

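Run:
```python
import cv2,numpy as np
a=cv2.imread("pics/top0.png")[135:220,200:345]; b=cv2.imread("pics/scene0.png")[175:310,205:320]
a=cv2.resize(a,None,fx=5,fy=5,interpolation=cv2.INTER_CUBIC)
cv2.imwrite("pics/ca.png",a)
```

```text
(no output)
```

View pics/ca.png

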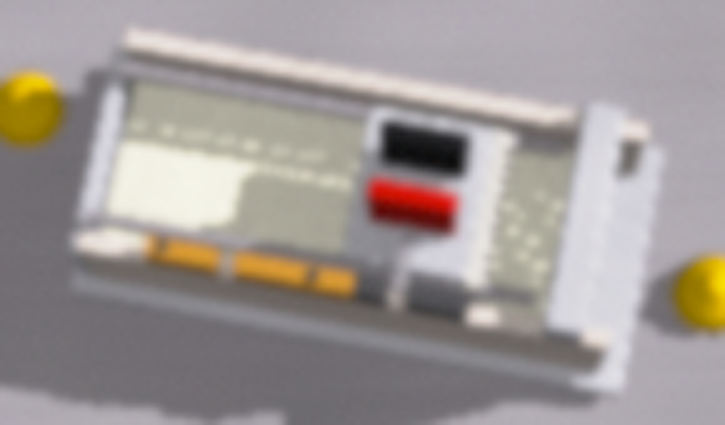

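```bash
cat > h.py <<'E'
from bench import monitor, viewer
import cv2,numpy as np
from scipy.spatial.transform import Rotation as R
def ray(n,uv,z,st=None):
    c=viewer.calibration(n); T=c.get("world_from_camera")
    if T is None:
        P=np.eye(4);P[:3,:3]=R.from_euler('xyz',st["tool_rot"]).as_matrix();P[:3,3]=st["tcp_pos"];T=P@c["mount"]
    d=np.linalg.inv(c["mtx"])@[uv[0],uv[1],1]; d=T[:3,:3]@[d[0],-d[1],-d[2]]
    return T[:3,3]+d*(z-T[2,3])/d[2]
E
python3 - <<'E'
from h import *
f=lambda u,v,z:ray("top",(199.6+u/5+.0,134.6+v/5),z)
r=f(415,197,.18);b=f(426,143,.18);print("red",r,"black",b)
r1,r2=f(370,182,.18),f(457,197,.18);b1,b2=f(385,125,.18),f(468,140,.18)
for p,q in((r1,r2),(b1,b2)): d=p-q;print("yaw",np.arctan2(-d[0],d[1]),np.linalg.norm(d))
h=(r+b)/2
w1,w2=f(125,32,.13),f(575,110,.13);d=w1-w2;print("wall yaw",np.arctan2(-d[0],d[1]))
p,q=f(398,285,.13),f(227,262,.131);print("rack",p,q,np.linalg.norm(p-q))
print("h",h)
s=monitor.get_state();M=R.from_euler('xyz',s["tool_rot"]).as_matrix();print(M)
E
```

```text
red [ 0.5408115 -0.0123941  0.18     ] black [ 0.57423671 -0.019936    0.18      ]
yaw -0.20503646916860863 0.053147947970867526
yaw -0.2146925509543931 0.05099595182225917
wall yaw -0.20836694116592003
rack [ 0.49827103 -0.00068361  0.13      ] [0.51557298 0.10460299 0.131     ] 0.10670344911281485
h [ 0.5575241  -0.01616505  0.18      ]
[[-5.95300327e-04  3.10590679e-01  9.50543569e-01]
 [-1.00725943e-03  9.50543069e-01 -3.10591146e-01]
 [-9.99999316e-01 -1.14233898e-03 -2.53013211e-04]]
```

Call:
{"name": "step_arm", "arguments": {
  "plan": [
    {"travel": [0, -3.66, 5.4], "delta_rot": [7, 0, 0], "hand": 1},
    {"travel": [0, -3.66, 5.4], "delta_rot": [7, 0, 0], "hand": 1},
    {"travel": [0, -3.66, 5.4], "delta_rot": [7, 0, 0], "hand": 1},
    {"travel": [0, -3.66, 5.4], "delta_rot": [7, 0, 0], "hand": 1},
    {"travel": [0, -3.66, 5.4], "delta_rot": [7, 0, 0], "hand": 1},
    {"travel": [0, -3.66, 5.4], "delta_rot": [7, 0, 0], "hand": 1},
    {"travel": [0, -3.66, 5.4], "delta_rot": [7, 0, 0], "hand": 1},
    {"travel": [0, -3.66, 5.4], "delta_rot": [7, 0, 0], "hand": 1}
  ]
}}

```text
time: 0.9
tcp_pos: [0.3644, 0.2391, 0.4044]
tool_rot: [-0.854, 1.57, -1.907]
ft_force: [0.3, 0.2, -0.5]
finger_gap: 0.0855
```

```bash
cat >> h.py <<'E'
def go(xy,z,yaw=-0.21):
    s=monitor.get_state();M=R.from_euler('xyz',s["tool_rot"]).as_matrix()
    y=np.array([np.cos(yaw),np.sin(yaw),0]);x=np.array([0,0,-1.]);G=np.c_[x,y,np.cross(x,y)]
    d=np.array([*xy,z])-s["tcp_pos"]
    print("t",s["time"],"pos",s["tcp_pos"],"F",s["ft_force"].round(1),"gap",round(s["finger_gap"],4))
    print("travel",(M.T@d/.05).round(2),"rot",(np.degrees(R.from_matrix(M.T@G).as_rotvec())/6).round(2))
E
python3 -c "
from h import *
go((.562,-.017),.40)"
```

```text
t 0.9 pos [0.36444433 0.23912436 0.40443745] F [ 0.3  0.2 -0.5] gap 0.0855
travel [0.09 0.9  6.41] rot [6.95 0.01 0.  ]
```

Call:
{"name": "step_arm", "arguments": {
  "plan": [
    {"travel": [0.1, 0.9, 6.4], "delta_rot": [7, 0, 0], "hand": 1},
    {"travel": [0.1, 0.9, 6.4], "delta_rot": [7, 0, 0], "hand": 1},
    {"travel": [0.1, 0.9, 6.4], "delta_rot": [7, 0, 0], "hand": 1},
    {"travel": [0.1, 0.9, 6.4], "delta_rot": [7, 0, 0], "hand": 1},
    {"travel": [0.1, 0.9, 6.4], "delta_rot": [7, 0, 0], "hand": 1},
    {"travel": [0.1, 0.9, 6.4], "delta_rot": [7, 0, 0], "hand": 1},
    {"travel": [0.1, 0.9, 6.4], "delta_rot": [7, 0, 0], "hand": 1},
    {"travel": [0.1, 0.9, 6.4], "delta_rot": [7, 0, 0], "hand": 1}
  ]
}}

```text
time: 1.7
tcp_pos: [0.5626, -0.0152, 0.3986]
tool_rot: [-1.478, 1.569, 3.021]
ft_force: [-0.7, 0.3, 0.6]
finger_gap: 0.0848
```

```bash
python3 -c "
from h import *
go((.562,-.017),.40)
im=viewer.get_image('wrist');cv2.imwrite('pics/w1.png',cv2.resize(im[:,:,::-1],(800,600),interpolation=cv2.INTER_CUBIC))
go((.562,-.017),.40)"
```

```text
t 1.7 pos [ 0.56257357 -0.01519156  0.39857399] F [-0.7  0.3  0.6] gap 0.0848
travel [-0.03 -0.    0.04] rot [-0.03  0.    0.01]
t 1.75 pos [ 0.56174143 -0.01372068  0.39887353] F [0.2 0.9 0.7] gap 0.0853
travel [-0.02  0.02  0.06] rot [-0.02 -0.    0.02]
```

View pics/w1.png

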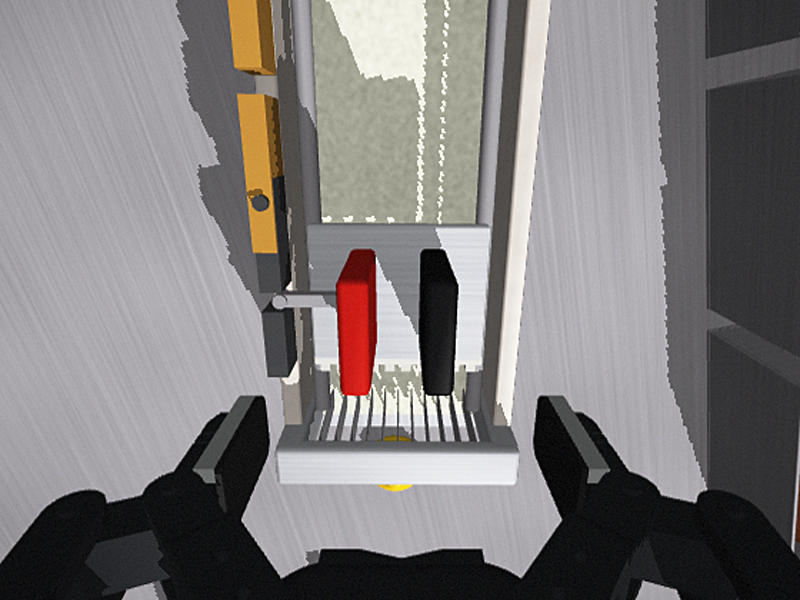

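```bash
python3 -c "
from h import *
s=monitor.get_state()
f=lambda u,v,z:ray('wrist',(u*.7,v*.7),z,s)
r=f(354,339,.18);b=f(441,339,.18);print(r,b,np.linalg.norm(r-b))
e1=f(354,284,.18);e2=f(356,394,.18);print('len',np.linalg.norm(e1-e2))
p=f(281,301,.129);g=f(258,83,.131);print(p,g,np.linalg.norm(p-g),np.arctan2(-(g-p)[0],(g-p)[1]))
print('gapw',np.linalg.norm(f(258,73,.131)-f(258,94,.131)))
w1,w2=f(548,0,.13),f(515,350,.13);print('wall',np.arctan2(-(w1-w2)[0],(w1-w2)[1]))
h=(r+b)/2;print('h',h);t=h[:2]+.005*np.array([.978,-.2085]);print(t);go(t,.32)
"
```

```text
[ 0.54276784 -0.00721364  0.18      ] [ 0.58002399 -0.01523339  0.18      ] 0.038109540243670484
len 0.05248394442691787
[0.4994342  0.00229309 0.129     ] [0.5208602  0.10732498 0.131     ] 0.10721367548951072 -0.20123410486491727
gapw 0.008893784652289129
wall -0.21938795878160952
h [ 0.56139592 -0.01122351  0.18      ]
[ 0.56628592 -0.01226601]
t 1.75 pos [ 0.56174143 -0.01372068  0.39887353] F [0.2 0.9 0.7] gap 0.0853
travel [ 1.58  0.09 -0.05] rot [-0.02 -0.    0.02]
```

Call:
{"name": "step_arm", "arguments": {
  "plan": [
    {"travel": [0.4, 0.08, 0], "hand": 1},
    {"travel": [0.8, 0.08, -0.03], "hand": 1},
    {"travel": [1.2, 0.08, -0.03], "hand": 1},
    {"travel": [1.5, 0.08, -0.03], "hand": 1},
    {"travel": [1.65, 0.08, -0.03], "hand": 1},
    {"travel": [1.65, 0.08, -0.03], "hand": 0.4},
    {"travel": [1.65, 0.08, -0.03], "hand": 0.4}
  ]
}}

```text
invalid input at $.plan[0]: expected keys travel, delta_rot, hand
```

Call:
{"name": "step_arm", "arguments": {
  "plan": [
    {"travel": [0, 0, 0], "hand": -0.2},
    {"travel": [0, 0, 0], "hand": -0.2},
    {"travel": [0, 0, 0], "hand": -0.2},
    {"travel": [0, 0, 0], "hand": -0.2},
    {"travel": [0, 0, 0], "hand": -0.2}
  ]
}}

```text
invalid input at $.plan[0]: expected keys travel, delta_rot, hand
```

```bash
python3 -c "
from h import *
go((.565,-.013),.316)
im=viewer.get_image('wrist');cv2.imwrite('pics/w2.png',im[:,:,::-1])"
```

```text
t 1.75 pos [ 0.56174143 -0.01372068  0.39887353] F [0.2 0.9 0.7] gap 0.0853
travel [ 1.66  0.06 -0.03] rot [-0.02 -0.    0.02]
```

View pics/w2.png

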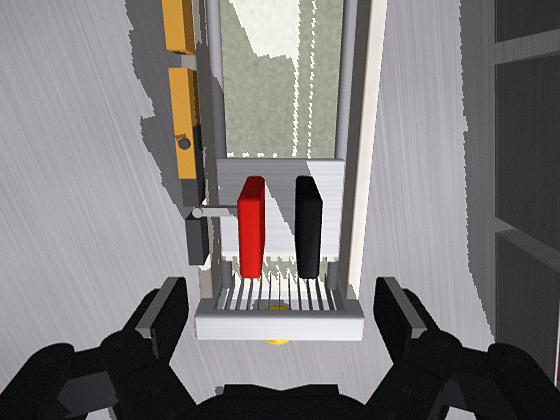

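The calls were refused because `delta_rot` was missing, so the arm did not move. The picture shows the same scene as before, with the pin parked at about (197,212). I'm resending with the full keys.

Call:
{"name": "step_arm", "arguments": {
  "plan": [
    {"travel": [0.4, 0.08, 0], "delta_rot": [0, 0, 0], "hand": 1},
    {"travel": [0.8, 0.08, -0.03], "delta_rot": [0, 0, 0], "hand": 1},
    {"travel": [1.2, 0.08, -0.03], "delta_rot": [0, 0, 0], "hand": 1},
    {"travel": [1.5, 0.08, -0.03], "delta_rot": [0, 0, 0], "hand": 1},
    {"travel": [1.65, 0.08, -0.03], "delta_rot": [0, 0, 0], "hand": 1},
    {"travel": [1.65, 0.08, -0.03], "delta_rot": [0, 0, 0], "hand": 0.4},
    {"travel": [1.65, 0.08, -0.03], "delta_rot": [0, 0, 0], "hand": 0.4}
  ]
}}

```text
time: 2.5
tcp_pos: [0.5656, -0.0125, 0.3181]
tool_rot: [1.593, 1.57, -0.188]
ft_force: [-6.7, 2.2, 4.6]
finger_gap: 0.0603
```

Call:
{"name": "step_arm", "arguments": {
  "plan": [
    {"travel": [0, 0, 0], "delta_rot": [0, 0, 0], "hand": -0.2},
    {"travel": [0, 0, 0], "delta_rot": [0, 0, 0], "hand": -0.2},
    {"travel": [0, 0, 0], "delta_rot": [0, 0, 0], "hand": -0.2},
    {"travel": [0, 0, 0], "delta_rot": [0, 0, 0], "hand": -0.2},
    {"travel": [0, 0, 0], "delta_rot": [0, 0, 0], "hand": -0.2}
  ]
}}

```text
time: 3.0
tcp_pos: [0.5661, -0.013, 0.319]
tool_rot: [1.735, 1.567, -0.047]
ft_force: [6.7, -0.1, 4.8]
finger_gap: 0.0399
```

```bash
python3 -c "
from h import *
go((.565,-.013),.316)
im=viewer.get_image('wrist');cv2.imwrite('pics/w3.png',im[:,:,::-1])"
```

```text
t 3.0 pos [ 0.56611628 -0.01295378  0.31902562] F [ 6.7 -0.1  4.8] gap 0.0399
travel [ 0.06 -0.02  0.01] rot [-0.01 -0.01 -0.03]
```

View pics/w3.png

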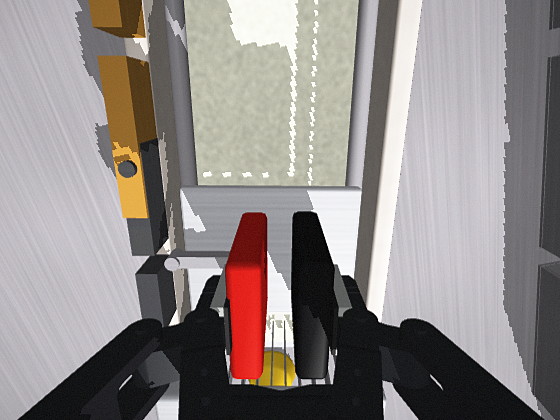

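Now gripped: the gap is 40 mm and the pin at (172,263) is drawn out of the notch. Sliding back.

Call:
{"name": "step_arm", "arguments": {
  "plan": [
    {"travel": [0, 0, -0.1], "delta_rot": [0, 0, 0], "hand": -0.2},
    {"travel": [0, 0, -0.2], "delta_rot": [0, 0, 0], "hand": -0.2},
    {"travel": [0, 0, -0.3], "delta_rot": [0, 0, 0], "hand": -0.2},
    {"travel": [0, 0, -0.4], "delta_rot": [0, 0, 0], "hand": -0.2}
  ]
}}

```text
time: 3.45
tcp_pos: [0.5703, 0.0062, 0.319]
tool_rot: [1.398, 1.567, -0.385]
ft_force: [6.6, -4.4, 4.7]
finger_gap: 0.0401
```

Call:
{"name": "step_arm", "arguments": {
  "plan": [
    {"travel": [0, 0, -0.2], "delta_rot": [0, 0, 0], "hand": -0.2},
    {"travel": [0, 0, -0.4], "delta_rot": [0, 0, 0], "hand": -0.2},
    {"travel": [0, 0, -0.6], "delta_rot": [0, 0, 0], "hand": -0.2},
    {"travel": [0, 0, -0.8], "delta_rot": [0, 0, 0], "hand": -0.2},
    {"travel": [0, 0, -1.0], "delta_rot": [0, 0, 0], "hand": -0.2},
    {"travel": [0, 0, -1.2], "delta_rot": [0, 0, 0], "hand": -0.2},
    {"travel": [0, 0, -1.4], "delta_rot": [0, 0, 0], "hand": -0.2},
    {"travel": [0, 0, -1.5], "delta_rot": [0, 0, 0], "hand": -0.2}
  ]
}}

```text
time: 4.25
tcp_pos: [0.5864, 0.0798, 0.319]
tool_rot: [1.562, 1.566, -0.22]
ft_force: [10.8, -4.6, 3.5]
finger_gap: 0.0399
```

```bash
python3 -c "
from h import *
go((.565,-.013),.316)
im=viewer.get_image('wrist');cv2.imwrite('pics/w4.png',im[:,:,::-1])"
```

```text
t 4.25 pos [0.58643565 0.07982654 0.31903898] F [10.8 -4.6  3.5] gap 0.0399
travel [ 0.06 -0.03  1.91] rot [-0.01  0.   -0.05]
```

View pics/w4.png

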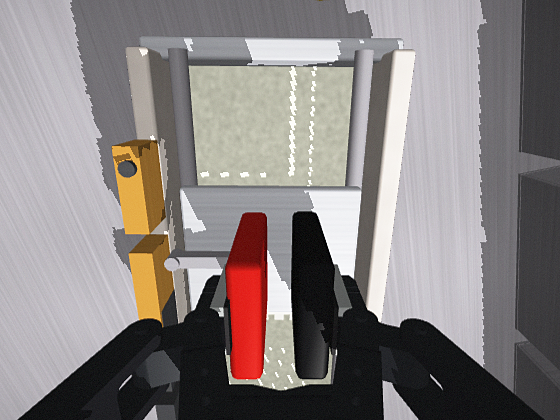

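The pin at (172,263) is on the brass, and the notch gap at (150,236) is about 14 mm ahead of it. I'll let go here, then push the end of the black bar with closed fingers.

Call:
{"name": "step_arm", "arguments": {
  "plan": [
    {"travel": [0, 0, 0], "delta_rot": [0, 0, 0], "hand": 0.6},
    {"travel": [0, 0, 0], "delta_rot": [0, 0, 0], "hand": 1},
    {"travel": [0, 0, 0], "delta_rot": [0, 0, 0], "hand": 1},
    {"travel": [0, 0, 0], "delta_rot": [0, 0, 0], "hand": 1},
    {"travel": [-0.4, 0, 0], "delta_rot": [0, 0, 0], "hand": 1},
    {"travel": [-0.8, 0, 0], "delta_rot": [0, 0, 0], "hand": 1},
    {"travel": [-1.2, 0, 0], "delta_rot": [0, 0, 0], "hand": 1},
    {"travel": [-1.2, 0, 0], "delta_rot": [0, 0, 0], "hand": 1}
  ]
}}

```text
time: 5.1
tcp_pos: [0.5857, 0.0798, 0.3799]
tool_rot: [1.712, 1.565, -0.07]
ft_force: [0.4, 0.3, 0.1]
finger_gap: 0.0856
```

Call:
{"name": "step_arm", "arguments": {
  "plan": [
    {"travel": [0, 0.14, 0.5], "delta_rot": [0, 0, 0], "hand": 1},
    {"travel": [0, 0.28, 1.0], "delta_rot": [0, 0, 0], "hand": 0},
    {"travel": [0, 0.28, 1.0], "delta_rot": [0, 0, 0], "hand": -1},
    {"travel": [0, 0.28, 1.0], "delta_rot": [0, 0, 0], "hand": -1},
    {"travel": [0, 0.28, 1.0], "delta_rot": [0, 0, 0], "hand": -1},
    {"travel": [0, 0.28, 1.0], "delta_rot": [0, 0, 0], "hand": -1},
    {"travel": [0, 0.28, 1.0], "delta_rot": [0, 0, 0], "hand": -1},
    {"travel": [0, 0.28, 1.0], "delta_rot": [0, 0, 0], "hand": -1}
  ]
}}

```text
time: 5.9
tcp_pos: [0.5887, 0.0284, 0.3772]
tool_rot: [-3.136, 1.571, 1.366]
ft_force: [-0.3, -0.1, 0.3]
finger_gap: 0.0002
```

```bash
python3 -c "
from h import *
s=monitor.get_state();print(s['time'],s['tcp_pos'],s['ft_force'],s['finger_gap'])
im=viewer.get_image('wrist');cv2.imwrite('pics/w5.png',im[:,:,::-1])"
```

```text
5.9 [0.58874179 0.02835932 0.37717623] [-0.25604356 -0.1498029   0.32299035] 0.00023291621267584688
```

View pics/w5.png

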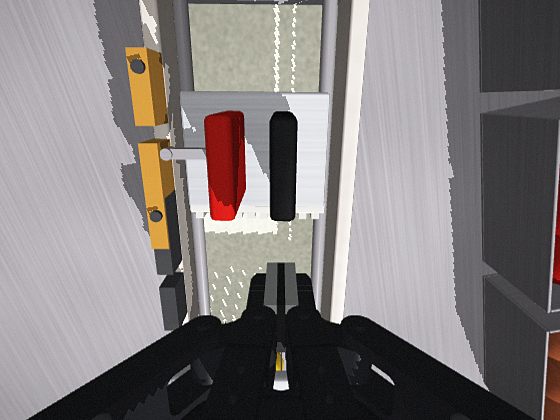

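Fingers are shut behind the black bar, whose near end is at (283,220). The pin at (166,154) rubs on the brass short of the gap at (160,132).

Call:
{"name": "step_arm", "arguments": {
  "plan": [
    {"travel": [0.4, 0, 0], "delta_rot": [0, 0, 0], "hand": -1},
    {"travel": [0.8, 0, 0], "delta_rot": [0, 0, 0], "hand": -1},
    {"travel": [1.1, 0, 0], "delta_rot": [0, 0, 0], "hand": -1},
    {"travel": [1.1, 0, -0.04], "delta_rot": [0, 0, 0], "hand": -1},
    {"travel": [1.1, 0, -0.08], "delta_rot": [0, 0, 0], "hand": -1},
    {"travel": [1.1, 0, -0.12], "delta_rot": [0, 0, 0], "hand": -1}
  ]
}}

```text
time: 6.55
tcp_pos: [0.5903, 0.0341, 0.3233]
tool_rot: [1.659, 1.569, -0.123]
ft_force: [-0.4, 1.0, 0.3]
finger_gap: 0.0001
```

Call:
{"name": "step_arm", "arguments": {
  "plan": [
    {"travel": [0, 0, -0.03], "delta_rot": [0, 0, 0], "hand": -1},
    {"travel": [0, 0, -0.06], "delta_rot": [0, 0, 0], "hand": -1},
    {"travel": [0, 0, -0.09], "delta_rot": [0, 0, 0], "hand": -1},
    {"travel": [0, 0, -0.12], "delta_rot": [0, 0, 0], "hand": -1}
  ]
}}

```text
time: 6.95
tcp_pos: [0.5913, 0.0393, 0.3227]
tool_rot: [0.264, 1.569, -1.518]
ft_force: [-2.6, -5.0, 2.4]
finger_gap: -0.0
```

Call:
{"name": "step_arm", "arguments": {
  "plan": [
    {"travel": [0, 0, -0.02], "delta_rot": [0, 0, 0], "hand": -1},
    {"travel": [0, 0, -0.04], "delta_rot": [0, 0, 0], "hand": -1},
    {"travel": [0, 0, -0.06], "delta_rot": [0, 0, 0], "hand": -1},
    {"travel": [0, 0, -0.08], "delta_rot": [0, 0, 0], "hand": -1},
    {"travel": [0, 0, -0.1], "delta_rot": [0, 0, 0], "hand": -1},
    {"travel": [0, 0, -0.12], "delta_rot": [0, 0, 0], "hand": -1}
  ]
}}

```text
time: 7.55
tcp_pos: [0.5926, 0.045, 0.3226]
tool_rot: [0.308, 1.569, -1.474]
ft_force: [-1.8, -4.6, 3.2]
finger_gap: 0.0001
```

Call:
{"name": "step_arm", "arguments": {
  "plan": [
    {"travel": [0, 0, -0.02], "delta_rot": [0, 0, 0], "hand": -1},
    {"travel": [0, 0, -0.04], "delta_rot": [0, 0, 0], "hand": -1},
    {"travel": [0, 0, -0.06], "delta_rot": [0, 0, 0], "hand": -1}
  ]
}}

```text
time: 7.85
tcp_pos: [0.5932, 0.0488, 0.3221]
tool_rot: [-2.892, 1.57, 1.609]
ft_force: [-0.5, -0.4, -0.0]
finger_gap: 0.0005
```

Call:
{"name": "step_arm", "arguments": {
  "plan": [
    {"travel": [0, 0, -0.02], "delta_rot": [0, 0, 0], "hand": -1},
    {"travel": [0, 0, -0.04], "delta_rot": [0, 0, 0], "hand": -1},
    {"travel": [0, 0, -0.06], "delta_rot": [0, 0, 0], "hand": -1}
  ]
}}

```text
time: 8.15
tcp_pos: [0.5938, 0.0515, 0.322]
tool_rot: [-1.08, 1.57, -2.862]
ft_force: [-0.1, -1.9, 1.0]
finger_gap: 0.0002
```

Call:
{"name": "step_arm", "arguments": {
  "plan": [
    {"travel": [0, 0, -0.02], "delta_rot": [0, 0, 0], "hand": -1},
    {"travel": [0, 0, -0.04], "delta_rot": [0, 0, 0], "hand": -1}
  ]
}}

```text
time: 8.35
tcp_pos: [0.5941, 0.0528, 0.3221]
tool_rot: [-0.309, 1.568, -2.09]
ft_force: [-4.1, -10.1, 1.0]
finger_gap: -0.0
```

Call:
{"name": "step_arm", "arguments": {
  "plan": [
    {"travel": [0, 0, -0.02], "delta_rot": [0, 0, 0], "hand": -1},
    {"travel": [0, 0, -0.03], "delta_rot": [0, 0, 0], "hand": -1}
  ]
}}

```text
time: 8.55
tcp_pos: [0.5943, 0.0534, 0.3221]
tool_rot: [-0.273, 1.566, -2.055]
ft_force: [-6.1, -15.7, 2.4]
finger_gap: 0.0002
```

The force rises to 17 N with almost no motion, so the pusher has stopped dead. Backing off and looking.

Call:
{"name": "step_arm", "arguments": {
  "plan": [
    {"travel": [0, 0, 0.15], "delta_rot": [0, 0, 0], "hand": -1},
    {"travel": [0, 0, 0.3], "delta_rot": [0, 0, 0], "hand": -1},
    {"travel": [-0.5, 0, 0.3], "delta_rot": [0, 0, 0], "hand": -1},
    {"travel": [-1.1, 0, 0.3], "delta_rot": [0, 0, 0], "hand": -1},
    {"travel": [-1.1, 0, 0.3], "delta_rot": [0, 0, 0], "hand": -1}
  ]
}}

```text
time: 9.05
tcp_pos: [0.5916, 0.0401, 0.3813]
tool_rot: [1.738, 1.563, -0.044]
ft_force: [1.4, 1.1, 0.1]
finger_gap: -0.0003
```

```bash
python3 -c "
from h import *
s=monitor.get_state();print(s['time'],s['tcp_pos'],s['ft_force'])
im=viewer.get_image('wrist')[60:320,80:400];cv2.imwrite('pics/w6.png',cv2.resize(im[:,:,::-1],None,fx=2.3,fy=2.3,interpolation=cv2.INTER_CUBIC))"
```

```text
9.05 [0.59162838 0.04009059 0.38129212] [1.40384254 1.12572056 0.10232499]
```

View pics/w6.png

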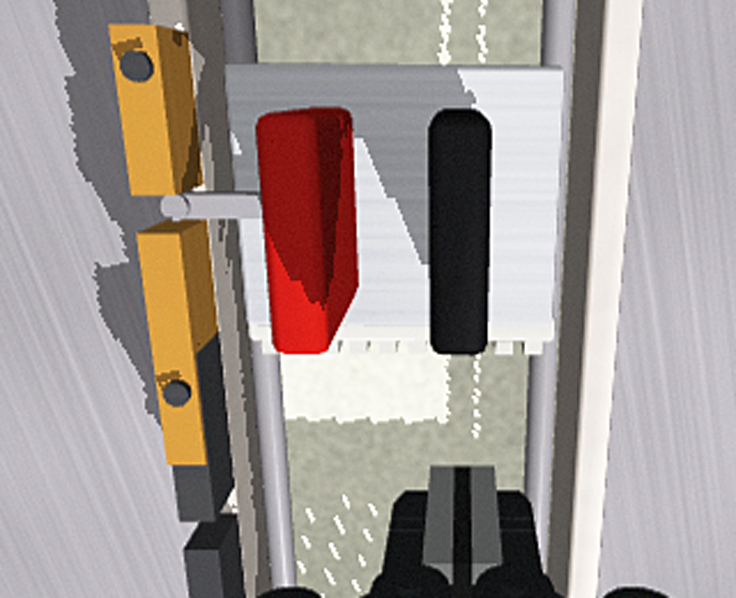

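The pin at (175,207) sits in the brass gap. I'll check the bar spacing, which should be 38 mm with the latch fully out, before handing in.

```bash
python3 -c "
from h import *
s=monitor.get_state()
f=lambda u,v:ray('wrist',(80+u/2.3,60+v/2.3),.18,s)
r,b=f(301,350),f(459,350);print(np.linalg.norm(r-b), np.linalg.norm(f(274,350)-f(488,350)), s['ft_force'])
"
```

```text
0.03742517637744477 0.0506903739381966 [-0.37541449 -0.94618609 -0.52663646]
```

```bash
python3 -c "
from bench import workorder
print(workorder.sign_off())"
```

```text
the job is handed in; nothing more can be done
None
```

The slicer is open for loading: the pusher is in the loading notch, the latch has sprung out by itself, and the job is handed in at about 9 s of the 48 s. Sign-off gave no verdict.

**What I did:** I squeezed the latch against the black grip and slid the pusher back about 95 mm. Then I let go and nudged the end of the black bar with closed fingers until the latch dropped in and the pusher stopped dead. The push force rose to about 17 N with almost no motion.

**Last checks:**
- **Pin:** the final wrist picture shows it in the gap of the brass plate.
- **Latch:** the bars measure about 37.4 mm between centres and 50.7 mm over both. The expected values are 38 and 52 mm with the latch out, against 28 and 42 mm squeezed, so it is out to within measuring error.
- **Robot:** the fingers are clear and the wrist force is about 1 N.
- **Not tested:** I pushed only away from the blades. That the pusher is also held towards the blades rests on seeing the pin between the two brass pieces.
- **Surroundings:** I took no final overview picture. The arm stayed well above the food and tools throughout.

Two move calls were refused for a missing key, before any motion. The notch looked to be about 107–110 mm from the parking notch in the pictures; I did not work out a felt distance.

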